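# Reset the tripped overload box through its recessed well

### The arm

A 6-joint arm with a two-finger parallel gripper is mounted at the origin on a cart in front of the work surface, level with it; the furniture and walls round the work are solid. World frame = base frame: x ahead of the robot, y to its left, z up, the work surface at z = 0. Lengths are in mm, angles in rad, forces in N, time in s.
With the tool pointing down it reaches from about 300 to 825 mm from the base axis. Payload 5.4 kg.
Tool frame: the origin (TCP) lies at the very end of the fingers, on their centre line; the grasp point (between the pads) lies robot.grasp_offset behind it (robot.grasp_offset is the distance from the TCP to the grasp point, in mm); z points along the fingers, y is the line along which they close (so a half turn about z gives the same grasp; the last joint's range is limited). The gripper opens to 92 mm and grips with 3 to 60 N. Pads are 20 mm wide; open, the fingers measure 128 mm over their backs; the gripper's body (75 mm by 189 mm) begins 69 mm behind the grasp point.
Start: joints at [-1.555, 0.158, 1.597, -0, 1.386, -0.21], TCP at [128.712, -560.392, 214.601] pointing down, gripper open.
Joint ranges: [-2.91, 2.91], [-0.94, 2.29], [0.18, 2.7], [-1.29, 4.43], [0.17, 2.64], [-3, 3]. Speed limits (rad/s): [2.57, 2.57, 3.14, 3.14, 3.14, 3.14].

### API

Orientations are given as a unit quaternion [x, y, z, w].
In Python, from station import status, imaging, robot gives the robot as it stands. The module is installed in compiled form; this text tells all that it offers.
- The arm moves only by the tool servo_tool, never from a script. Its argument "commands" is a list of rows, each a list of 3 entries, a list of its own where there are three numbers: the opening, from 0 (shut) to 1 (fully open), then the shift along the tool's x, y, z normalised to -1 to 1, where 1 is 0.2 m, then the turn about the tool's z normalised to -1 to 1, where 1 is 60 degrees. In form: [[gripper, [tx, ty, tz], yaw], ...]. A call has exactly 10 rows; each row is the pose to reach, as a shift and turn from the pose commanded when the call began, along the tool's axes at that moment; what a row does not reach only later rows make up. A row lasts 1/8 s, in which the tool goes at most 62.5 mm and 10.7 degrees, less where a joint would pass 70% of its speed; a pose out of reach is approached as far as the arm can. A call with a number of a shift or a turn outside -1 to 1 is refused whole. A call with a gripper value outside its range is refused whole. The fingers move at their own pace and stop on an object; "grip_force" is the grip in N (left out, the last holds). Time passes only in rows, so rows that repeat a pose let the fingers close, or fill a call up. It gives the time, the measured TCP pose, the force, the opening and the grip force at its end, in the units of the state.
- status.observe(): the state, without advancing time (a new reading comes with each control period).
- imaging.get_image(name): name is "side" or "top"; returns (picture, depth): 420x560x3 uint8, blue, green, red; 420x560 float32, mm along the optical axis (not along the pixel's ray), 0 where there is no reading.
- imaging.calibration(name): a dict with "vertical_fov" (degrees; the focal length in pixels is half the picture's height over the tangent of half this angle, whatever the lens; pixels are square), "cx", "cy" (the principal point, pixels), "dist_coeffs" ([k1, k2, p1, p2, k3] as OpenCV has them; the pictures are not rectified), "cam_to_world" (4x4, takes a point from camera to world coordinates). Camera axes: x right, y down, z forward; pixel columns grow to the right and rows downward; lengths in mm; the calibration is good to about 2 mm. A picture is of the moment at which its call begins. calibration takes no time and is no camera call.
- robot.job_done(): hands the job in; it is judged then, once.
The state is a dict: "clock": time; "joints": joint angles; "dq": joint speeds; "joint_efforts": joint torques, N m; "position": TCP position; "ee_rot": TCP orientation; "wrist_force": force on the tool from outside, world axes, zero at the start; "moment": the same for the moment, N m; "width": finger opening in mm; "finger_force": force on a finger pad.
Only numpy, scipy, OpenCV 4.12 (cv2) and the standard library are available. Lean on these libraries where they do the work, as an engineer would, in place of code of your own. Each camera call takes 0.05 s, during which the arm holds its last target. There are 200 camera calls.

### The job

The overload box on the bench has tripped: with a fingertip push its sliding shutter off the round well, reach down into that well and press the sunken round reset key fully home, let it spring back, then push the shutter back until it covers the round well completely. Push the shutter lightly without gripping it, do not press the square test key in the other well, and leave the loose things on the bench where they are.

Things in the scene. Friction and masses are not known exactly. Their poses are not given: they have to be found in the camera images.
- trip_box: Grey box fixed on the bench, turned any way round, 112 (x) x 176 (y) x 60 mm high; origin at the centre of its underside, z up. Two wells 32 mm deep are sunk in its top: round, 50 mm across, centre at y = +40 mm; square, 46 mm, centre at y = -40 mm. Dark rails stand 7 mm over the top along both long sides, at x = 41 to 52 mm and -41 to -52 mm. A cord gland sticks out at the -y end.
- reset_key_face (a point): Centre of the face of the round black reset key (28 mm across) at the bottom of the round well: 22 mm below the box's top when not pressed. The shutter hides it at the start.
- reset_key (a joint): Travel of the reset key in m: 0 up, 0.006 fully pressed (straight down); springs back; takes about 1.2 N to start and 5 N at the bottom. It is fully home above 0.0045.
- test_key_face (a point): Centre of the face of the square black test key (26 mm) at the bottom of the square well, 22 mm below the box's top. Not to be pressed.
- test_key (a joint): Travel of the test key in m: 0 up, 0.006 fully pressed.
- shutter (a joint): Position of the shutter in m: 0 fully over the round well (a stop), growing as it slides along the box's -y to 0.080 (a stop), fully over the square well. Over 0.060 the round well is quite open; under 0.007 quite covered. It slides with about 1.5 N of friction and stays where it is left.
- shutter_rib (a point): Centre of the push rib on the shutter; moves with it. The shutter is a bare aluminium plate, 80 (box x) x 66 (box y) x 4 mm, its upper side 5 mm over the box's top. The rib stands across its middle: 56 mm long (box x), 10 mm thick (box y), 14 mm high above the plate; this point lies 7 mm above the plate.
- vial_0: Bystander: small white vial with a green cap, 24 mm across, 44 mm high, upright, standing about 95 mm from the box's centre beside one long side. Origin: centre of its underside.
- salve_jar: Bystander: brown jar with a white lid, 47 mm across, 44 mm high, upright, about 105 mm from the box's centre beside the other long side. Origin: centre of its underside.
- spool: Bystander: wire spool, 48 mm across, 40 mm high, upright. Origin: centre of its underside.
- offcut_wedge: Bystander: wooden wedge 34 x 85 x 26 mm. Origin: centre of its underside.
- screwdriver_yellow: Bystander: screwdriver with a yellow handle, 215 mm long. Origin: under its middle.
- bit_box: Bystander: flat blue box 55 x 100 x 27 mm. Origin: centre of its underside.

How it is judged:
By the outcome, as a careful person would: the job done as asked, in the order asked, and still so for the second after the job is handed in, with the robot touching nothing.
It also fails if it takes over 54 s, if anything falls off the work surface, if the arm or the gripper's body presses on something with over 40 N, if the wrist force passes 120 N, or if a joint passes its speed limit or range.

## Working session

There is one attempt and no reset: what is moved stays moved. The work goes in short steps, Python scripts to look and compute and a tool call to move; the robot and the scene stay as the last step left them, time stands still between calls to the robot, and variables do not carry over. Pictures are saved under pics/ and viewed, at most 10 in all, crops included, and the job is handed in when it is done.

Besides the shell and the picture viewer there is one more tool, called after ">>>" by a JSON object that holds its "op" and its "data", one argument or row to a line. servo_tool: Moves the arm, as the interface text tells. Scaled input: -1 to 1 covers 0.2 m each way for a shift and 60 degrees each way for a turn. Its arguments: {"type":"object","properties":{"commands":{"type":"array"},"grip_force":{"type":"number"}},"required":["commands"]}

```bash
mkdir -p pics; cat > h.py <<'E'
import numpy as np, cv2
from station import status, imaging, robot
def shot(n,fn):
    im,d=imaging.get_image(n); cv2.imwrite(f'pics/{fn}.png',im); np.save(f'pics/{fn}.npy',d); return im,d
def pts(n,uv,z):
    """z depth mm per pixel"""
    c=imaging.calibration(n); f=210/np.tan(np.radians(c['vertical_fov'])/2)
    K=np.array([[f,0,c['cx']],[0,f,c['cy']],[0,0,1]])
    u=cv2.undistortPoints(np.array(uv,float).reshape(-1,1,2),K,np.array(c['dist_coeffs'],float)).reshape(-1,2)
    p=np.c_[u,np.ones(len(u))]*np.array(z,float).reshape(-1,1)
    T=np.array(c['cam_to_world']); return p@T[:3,:3].T+T[:3,3]
def cloud(n,d):
    v,u=np.nonzero(d>0); P=pts(n,np.c_[u,v],d[v,u]); M=np.full(d.shape+(3,),np.nan); M[v,u]=P; return M
E
python3 - <<'E'
from h import *
for n in('top','side'):
    shot(n,n+'0'); print(imaging.calibration(n))
s=status.observe(); print(s); print(robot.grasp_offset)
E
```

```text
{'vertical_fov': 54.550904953681766, 'cx': 282.703654780641, 'cy': 207.64652717859155, 'dist_coeffs': array([-0.02768381,  0.        ,  0.        ,  0.        ,  0.        ]), 'cam_to_world': array([[-8.81456275e-04, -9.88747055e-01,  1.49594398e-01,
         4.12074598e+02],
       [-9.99987697e-01,  1.41284473e-04, -4.95841312e-03,
        -9.22940902e+01],
       [ 4.88148101e-03, -1.49596928e-01, -9.88735015e-01,
         1.15439772e+03],
       [ 0.00000000e+00,  0.00000000e+00,  0.00000000e+00,
         1.00000000e+00]])}
{'vertical_fov': 56.181923590528974, 'cx': 281.3937171934414, 'cy': 206.36599337938875, 'dist_coeffs': array([-0.0706702,  0.       ,  0.       ,  0.       ,  0.       ]), 'cam_to_world': array([[ 9.96938465e-01,  5.34746100e-02, -5.70452706e-02,
         6.09066203e+02],
       [ 7.34994616e-02, -3.92016699e-01,  9.17017304e-01,
        -1.10696943e+03],
       [ 2.66744440e-02, -9.18402621e-01, -3.94746881e-01,
         5.07225688e+02],
       [ 0.00000000e+00,  0.00000000e+00,  0.00000000e+00,
         1.00000000e+00]])}
{'clock': 0.1, 'joints': array([-1.55509937e+00,  1.59008830e-01,  1.59807800e+00, -7.22131443e-06,
        1.38620772e+00, -2.10127127e-01]), 'dq': array([ 0.00111893, -0.0008881 , -0.00267738, -0.00021663, -0.00064573,
       -0.0002278 ]), 'joint_efforts': array([ 6.19131297e-04, -3.86504781e+01, -3.22957027e+01,  7.03497743e-02,
        3.38873256e-02, -4.82126450e-05]), 'position': array([ 128.70095247, -559.83753988,  213.71874918]), 'ee_rot': array([ 9.93631770e-01,  1.12672893e-01,  7.90627396e-05, -8.47274503e-04]), 'wrist_force': array([-0.79157585,  0.09699301, -0.14811713]), 'moment': array([0.03082471, 0.03090793, 0.03290195]), 'finger_force': 0.0, 'width': 91.99971250548853}
18.700000000000003
```

View pics/top0.png

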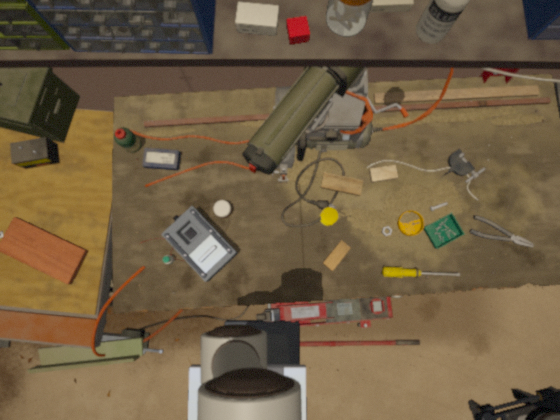

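View pics/side0.png

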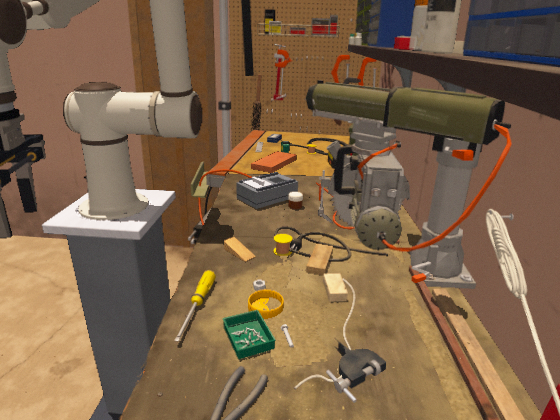

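The top view shows the grey box near (200,243), with the square well visible at about (188,232) and the shutter at (210,250). The vial is at (168,259) and the jar at (222,208). In the side view the box is at (267,190). Next I'll zoom in and compute the box pose.

```bash
python3 - <<'E'
from h import *
im=cv2.imread('pics/top0.png'); d=np.load('pics/top0.npy')
M=cloud('top',d)
c=im[185:300,140:260]; cv2.imwrite('pics/top0c.png',cv2.resize(c,None,fx=5,fy=5,interpolation=cv2.INTER_CUBIC))
sub=M[190:295,145:255]; P=sub.reshape(-1,3); P=P[np.isfinite(P[:,2])]
h,e=np.histogram(P[:,2],bins=np.arange(-10,100,4)); print(list(zip(e,h)))
Q=P[(P[:,2]>50)&(P[:,2]<90)]
r=cv2.minAreaRect(Q[:,:2].astype(np.float32)); print(r, cv2.boxPoints(r))
R=P[(P[:,2]>74)]; print(len(R),R.mean(0)); r=cv2.minAreaRect(R[:,:2].astype(np.float32)); print(r)
for (u,v) in [(168,259),(222,208),(188,232),(210,250)]: print(M[v,u])
E
```

```text
[(np.int64(-10), np.int64(13)), (np.int64(-6), np.int64(980)), (np.int64(-2), np.int64(5089)), (np.int64(2), np.int64(2099)), (np.int64(6), np.int64(87)), (np.int64(10), np.int64(20)), (np.int64(14), np.int64(14)), (np.int64(18), np.int64(16)), (np.int64(22), np.int64(33)), (np.int64(26), np.int64(120)), (np.int64(30), np.int64(72)), (np.int64(34), np.int64(85)), (np.int64(38), np.int64(116)), (np.int64(42), np.int64(192)), (np.int64(46), np.int64(74)), (np.int64(50), np.int64(17)), (np.int64(54), np.int64(146)), (np.int64(58), np.int64(806)), (np.int64(62), np.int64(754)), (np.int64(66), np.int64(623)), (np.int64(70), np.int64(57)), (np.int64(74), np.int64(22)), (np.int64(78), np.int64(54)), (np.int64(82), np.int64(7)), (np.int64(86), np.int64(0)), (np.int64(90), np.int64(0)), (np.int64(94), np.int64(0))]
((482.46002197265625, 130.630126953125), (177.5072784423828, 112.99715423583984), 44.177818298339844) [[379.4345  109.29849]
 [458.18082  28.25916]
 [585.48553 151.96176]
 [506.73923 233.0011 ]]
83 [453.30283156 102.6180487   79.22531447]
((453.84014892578125, 102.3968276977539), (10.470779418945312, 53.89475631713867), 42.964759826660156)
[439.42179079 213.05000824  43.83481468]
[579.28087012  69.63907679  42.89631057]
[513.14117251 162.0198958   39.98742577]
[462.21701031  93.83331242  77.72840837]
```

View pics/top0c.png

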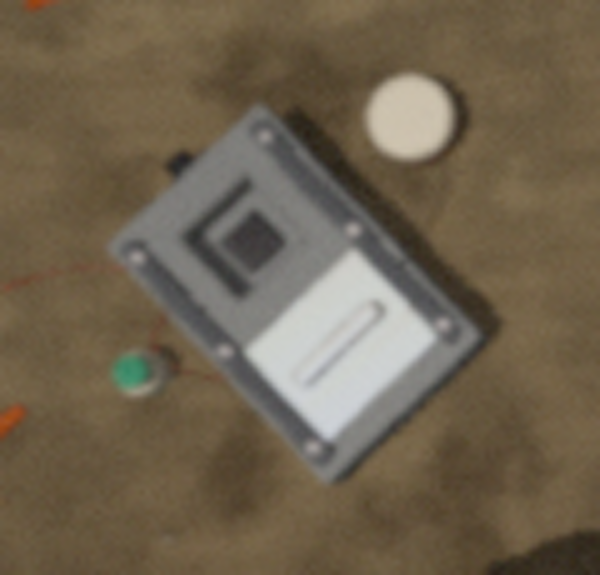

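The crop shows the gland at the upper left and the shutter over the lower-right half. The rib centre is at crop (340,343), which matches a box centre of (482.5,130.6) with -y along about 44°. I'll check obstacle heights along the path and compute the waypoints.

```bash
cat >> h.py <<'E'
C=np.array([482.5,130.6]); A=np.radians(44.0)
YD=-np.array([np.cos(A),np.sin(A)]); XD=np.array([YD[1],-YD[0]])
from scipy.spatial.transform import Rotation as Ro
def where():
    s=status.observe(); p=s['position']; d=p[:2]-C
    print('t',s['clock'],'box xy',(d@XD).round(1),(d@YD).round(1),'z',p[2].round(1),'F',s['wrist_force'].round(2),'w',round(s['width'],1))
    return s
def go(bx,by,z):
    s=where(); t=np.r_[C+bx*XD+by*YD,z]; R=Ro.from_quat(s['ee_rot'])
    d=R.inv().apply(t-s['position']); yaw=np.degrees(np.arctan2(*R.as_matrix()[[1,0],0]))
    print('target',t.round(1),'shift norm',(d/200).round(3),'yaw norm',round(-(44.0-yaw)/60,3))
E
python3 - <<'E'
from h import *
M=cloud('top',np.load('pics/top0.npy')); 
for x in range(50,700,50):
    r=[]
    for y in range(-650,300,50):
        m=(abs(M[...,0]-x)<25)&(abs(M[...,1]-y)<25); r.append(int(np.nanmax(M[...,2][m])) if m.any() else None)
    print(x,r)
go(0,64,200)
E
```

```text
50 [-899, -896, -902, -894, -900, -898, -898, -900, -899, -834, 6, None, None, None, None, None, 6, None, None]
100 [-923, -917, -915, 325, 327, -920, -922, -916, -921, -832, 5, -1, -228, -832, None, None, 5, None, -926]
150 [346, 401, 448, 394, 348, -827, -832, -835, -839, -827, 4, 6, 3, -820, -825, -821, 5, -831, -902]
200 [342, 321, -791, -783, -821, -824, -827, -807, -807, -812, -819, -828, 324, -780, 379, -913, -921, -891, -796]
250 [-852, -793, -781, -783, -819, -821, -822, -808, -811, -818, -818, 734, 738, 726, 407, -916, -925, -928, -270]
300 [-866, -819, -808, -216, -220, None, None, None, None, None, 3, 734, 738, 726, 362, 7, 5, 7, 7]
350 [6, 6, 6, 7, 5, 5, 8, 6, 6, 5, 6, 7, 10, 7, 5, 5, 6, 6, 7]
400 [5, 20, 24, 25, 31, 34, 24, 5, 28, 29, 8, 8, 8, 6, 65, 70, 70, 6, 6]
450 [6, 7, 24, 6, 6, 7, 7, 11, 28, 29, 6, 7, 7, 7, 71, 84, 76, 69, 47]
500 [17, 27, 27, 27, 24, 19, 7, 11, 12, 9, 5, 7, 6, 7, 71, 78, 65, 70, 63]
550 [18, 27, 28, 27, 25, 23, 9, 9, 47, 44, 13, 14, 6, 6, 48, 73, 71, 65, 5]
600 [8, 7, 14, 15, 27, 8, 8, 22, 43, 42, 25, 397, 401, 8, 49, 48, 64, 8, 7]
650 [17, 11, 10, 9, 9, 27, 28, 26, 25, 24, 380, 412, 413, 393, 6, 7, 6, 6, 16]
t 0.1 box xy -250.9 734.1 z 213.7 F [-0.79  0.1  -0.15] w 92.0
target [436.5  86.1 200. ] shift norm [ 2.223 -2.803  0.074] yaw norm -0.518
```

>>> {"op": "servo_tool", "data": {
  "commands": [
    [0,[0.07,-0.09,0],0],
    [0,[0.15,-0.19,0],0],
    [0,[0.25,-0.31,0],0],
    [0,[0.35,-0.44,0],0],
    [0,[0.45,-0.57,0],0],
    [0,[0.55,-0.7,0],0],
    [0,[0.65,-0.82,0],0],
    [0,[0.74,-0.93,0],0],
    [0,[0.74,-0.93,0],0],
    [0,[0.74,-0.93,0],0]
  ],
  "grip_force": 5
}}

```text
clock: 1.35
position: [231.1, -346.5, 214.6]
ee_rot: [0.994, 0.113, -0.0, 0.0]
wrist_force: [0.1, 0.7, -0.7]
width: 0.5
finger_force: 0.0
```

>>> {"op": "servo_tool", "data": {
  "commands": [
    [0,[0.07,-0.09,0],0],
    [0,[0.15,-0.19,0],0],
    [0,[0.25,-0.31,0],0],
    [0,[0.35,-0.44,0],0],
    [0,[0.45,-0.57,0],0],
    [0,[0.55,-0.7,0],0],
    [0,[0.65,-0.82,0],0],
    [0,[0.74,-0.93,0],0],
    [0,[0.74,-0.93,0],0],
    [0,[0.74,-0.93,0],0]
  ]
}}

```text
clock: 2.6
position: [333.7, -132.6, 214.6]
ee_rot: [0.994, 0.112, -0.0, 0.0]
wrist_force: [0.1, -0.6, -0.2]
width: 0.6
finger_force: 0.0
```

>>> {"op": "servo_tool", "data": {
  "commands": [
    [0,[0.07,-0.09,0],-0.05],
    [0,[0.15,-0.19,0],-0.12],
    [0,[0.25,-0.31,0],-0.19],
    [0,[0.35,-0.44,0],-0.26],
    [0,[0.45,-0.57,0],-0.33],
    [0,[0.55,-0.7,0],-0.4],
    [0,[0.65,-0.82,0],-0.46],
    [0,[0.74,-0.93,0],-0.52],
    [0,[0.74,-0.93,0],-0.52],
    [0,[0.74,-0.93,0],-0.52]
  ]
}}

```text
clock: 3.85
position: [436.5, 81.5, 214.4]
ee_rot: [0.927, 0.375, -0.0, 0.0]
wrist_force: [0.2, 0.0, 0.1]
width: 0.6
finger_force: 0.0
```

```bash
python3 - <<'E'
from h import *
go(0,66,72)
E
```

```text
t 3.85 box xy -3.3 67.2 z 214.4 F [0.23 0.03 0.06] w 0.6
target [435.   84.8  72. ] shift norm [ 0.007 -0.017  0.712] yaw norm 0.0
```

>>> {"op": "servo_tool", "data": {
  "commands": [
    [0,[0,-0.02,0.08],0],
    [0,[0,-0.02,0.2],0],
    [0,[0,-0.02,0.32],0],
    [0,[0,-0.02,0.44],0],
    [0,[0,-0.02,0.54],0],
    [0,[0,-0.02,0.61],0],
    [0,[0,-0.02,0.66],0],
    [0,[0,-0.02,0.69],0],
    [0,[0,-0.02,0.71],0],
    [0,[0,-0.02,0.71],0]
  ]
}}

```text
clock: 5.1
position: [433.8, 85.7, 72.7]
ee_rot: [0.927, 0.376, 0.0, 0.0]
wrist_force: [-0.5, 0.4, 0.2]
width: 0.6
finger_force: 0.0
```

```bash
python3 - <<'E'
from h import *
go(0,-17,72)
for n,a,b,c,d in(('top',185,300,140,260),('side',130,230,200,340)):
    im,_=shot(n,n+'1'); cv2.imwrite(f'pics/{n}1c.png',cv2.resize(im[a:b,c:d],None,fx=5,fy=5,interpolation=cv2.INTER_CUBIC))
E
```

```text
t 5.1 box xy 1.5 66.2 z 72.7 F [-0.49  0.43  0.19] w 0.6
target [494.7 142.4  72. ] shift norm [0.416 0.009 0.003] yaw norm 0.002
```

View pics/side1c.png

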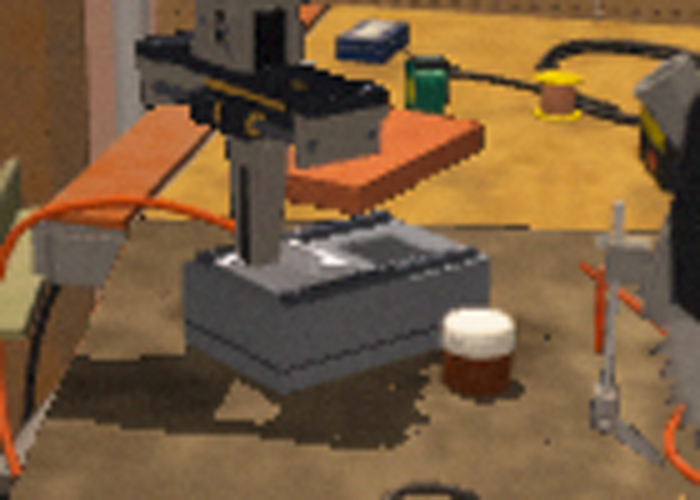

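The finger stands on the rib's +y side, tip at crop (262,262) and rib at about (320,255), clear of the rails and the jar. I'll start the push.

>>> {"op": "servo_tool", "data": {
  "commands": [
    [0,[0.03,0.01,0],0],
    [0,[0.06,0.01,0],0],
    [0,[0.1,0.01,0],0],
    [0,[0.14,0.01,0],0],
    [0,[0.19,0.01,0],0],
    [0,[0.24,0.01,0],0],
    [0,[0.29,0.01,0],0],
    [0,[0.34,0.01,0],0],
    [0,[0.37,0.01,0],0],
    [0,[0.39,0.01,0],0]
  ]
}}

```text
clock: 6.45
position: [491.2, 138.9, 72.5]
ee_rot: [0.927, 0.376, -0.0, -0.0]
wrist_force: [-1.5, -1.6, 1.0]
width: 0.5
finger_force: 0.8
```

```bash
python3 - <<'E'
from h import *
where()
M=cloud('top',imaging.get_image('top')[1]); 
# rib -y face / plate in box coordinates
P=M[180:300,135:260].reshape(-1,3); P=P[np.isfinite(P[:,2])]; d=P[:,:2]-C; b=np.c_[d@XD,d@YD,P[:,2]]
m=(abs(b[:,0])<38)&(abs(b[:,1])<85)
for y in range(-80,84,4):
    k=m&(abs(b[:,1]-y)<2); print(y,np.percentile(b[k,2],[10,50,90]).round(0) if k.any() else None,end='; ')
E
```

```text
t 6.45 box xy -0.1 -12.1 z 72.5 F [-1.47 -1.57  0.95] w 0.5
-80 None; -76 None; -72 [392. 397. 400.]; -68 [404. 404. 405.]; -64 [409. 409. 409.]; -60 [411. 414. 418.]; -56 [412. 419. 423.]; -52 [413. 422. 427.]; -48 [407. 423. 429.]; -44 [408. 424. 431.]; -40 [408. 425. 434.]; -36 [409. 430. 435.]; -32 [377. 430. 436.]; -28 [416. 432. 436.]; -24 [424. 434. 436.]; -20 [426. 434. 436.]; -16 [428. 433. 436.]; -12 [429. 433. 436.]; -8 [426. 434. 436.]; -4 [420. 433. 436.]; 0 [ 66. 432. 436.]; 4 [ 64. 425. 436.]; 8 [ 60. 417. 435.]; 12 [ 61. 398. 435.]; 16 [ 48. 300. 434.]; 20 [ 39. 322. 435.]; 24 [ 29. 415. 437.]; 28 [ 31. 417. 437.]; 32 [ 33. 418. 437.]; 36 [ 31. 411. 434.]; 40 [ 30. 416. 433.]; 44 [ 33. 414. 428.]; 48 [ 29. 406. 428.]; 52 [ 29. 394. 429.]; 56 [ 29.  65. 431.]; 60 [ 30. 424. 434.]; 64 [ 59. 421. 437.]; 68 [ 59.  63. 440.]; 72 [ 59.  65. 446.]; 76 [ 59.  63. 448.]; 80 [ 58.  63. 450.];
```

>>> {"op": "servo_tool", "data": {
  "commands": [
    [0,[0.01,0,0],0],
    [0,[0.02,0,0],0],
    [0,[0.03,0,0],0],
    [0,[0.035,0,0],0],
    [0,[0.035,0,0],0],
    [0,[0,0,0],0],
    [0,[-0.05,0,0],0],
    [0,[-0.05,0,-0.05],0],
    [0,[-0.1,0,-0.1],0],
    [0,[-0.2,0,-0.15],0]
  ]
}}

```text
clock: 7.75
position: [462.7, 110.4, 103.9]
ee_rot: [0.927, 0.376, 0.001, 0.0]
wrist_force: [0.4, -0.0, 0.1]
width: 0.9
finger_force: 0.0
```

```bash
python3 - <<'E'
from h import *
go(0,40,75)
im,d=shot('side','side2'); cv2.imwrite('pics/side2c.png',cv2.resize(im[130:230,200:340],None,fx=5,fy=5,interpolation=cv2.INTER_CUBIC))
E
```

```text
t 7.75 box xy -0.8 28.3 z 103.9 F [ 0.45 -0.02  0.14] w 0.9
target [453.7 102.8  75. ] shift norm [-0.059 -0.004  0.145] yaw norm 0.003
```

View pics/side2c.png

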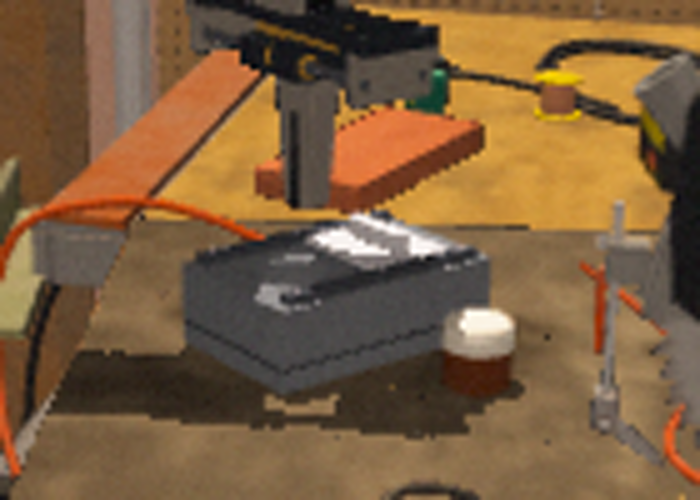

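The shutter now sits over the far (square-well) end, with its plate around crop (390,235), and the round well is open at about (285,262). I'll move over the well and descend.

>>> {"op": "servo_tool", "data": {
  "commands": [
    [0,[-0.03,-0.004,0],0],
    [0,[-0.06,-0.004,0],0],
    [0,[-0.06,-0.004,0.03],0],
    [0,[-0.06,-0.004,0.08],0],
    [0,[-0.06,-0.004,0.14],0],
    [0,[-0.06,-0.004,0.19],0],
    [0,[-0.06,-0.004,0.24],0],
    [0,[-0.06,-0.004,0.28],0],
    [0,[-0.06,-0.004,0.3],0],
    [0,[-0.06,-0.004,0.3],0]
  ]
}}

```text
clock: 9.05
position: [453.1, 103.0, 42.4]
ee_rot: [0.927, 0.376, -0.0, -0.0]
wrist_force: [0.8, -0.0, 0.5]
width: 0.5
finger_force: 0.0
```

```bash
python3 - <<'E'
from h import *
go(0,40,33)
E
```

```text
t 9.05 box xy 0.5 40.3 z 42.4 F [ 0.83 -0.01  0.48] w 0.5
target [453.7 102.8  33. ] shift norm [0.002 0.003 0.047] yaw norm 0.002
```

Aligned with no contact. I'll press gradually to about z=33.

>>> {"op": "servo_tool", "data": {
  "commands": [
    [0,[0,0,0.01],0],
    [0,[0,0,0.02],0],
    [0,[0,0,0.027],0],
    [0,[0,0,0.034],0],
    [0,[0,0,0.04],0],
    [0,[0,0,0.045],0],
    [0,[0,0,0.048],0],
    [0,[0,0,0.048],0],
    [0,[0,0,0.048],0],
    [0,[0,0,0.048],0]
  ]
}}

```text
clock: 10.3
position: [453.4, 102.9, 33.1]
ee_rot: [0.927, 0.376, 0.0, 0.0]
wrist_force: [-0.7, 0.7, 4.2]
width: 0.2
finger_force: 2.1
```

>>> {"op": "servo_tool", "data": {
  "commands": [
    [0,[0,0,0.005],0],
    [0,[0,0,0.008],0],
    [0,[0,0,0.01],0],
    [0,[0,0,0.012],0],
    [0,[0,0,0.012],0],
    [0,[0,0,0.012],0],
    [0,[0,0,0.012],0],
    [0,[0,0,0.012],0],
    [0,[0,0,0.012],0],
    [0,[0,0,0.012],0]
  ]
}}

```text
clock: 11.55
position: [453.6, 103.0, 32.1]
ee_rot: [0.927, 0.376, -0.0, 0.0]
wrist_force: [-6.3, 0.3, 17.6]
width: 0.0
finger_force: 9.1
```

The key bottomed out at 17.6 N with z stopped at 32. I'll lift and cross over to the far side of the rib.

>>> {"op": "servo_tool", "data": {
  "commands": [
    [0,[0,0,-0.03],0],
    [0,[0,0,-0.08],0],
    [0,[0,0,-0.16],0],
    [0,[0,0,-0.26],0],
    [0,[0,0,-0.35],0],
    [0,[0,0,-0.4],0],
    [0,[0.05,0,-0.4],0],
    [0,[0.15,0,-0.4],0],
    [0,[0.27,0,-0.4],0],
    [0,[0.27,0,-0.4],0]
  ]
}}

```text
clock: 12.8
position: [492.2, 141.4, 109.8]
ee_rot: [0.926, 0.376, -0.001, -0.0]
wrist_force: [-0.0, -0.5, 0.3]
width: 0.3
finger_force: 0.0
```

>>> {"op": "servo_tool", "data": {
  "commands": [
    [0,[0.06,0,0],0],
    [0,[0.12,0,0],0],
    [0,[0.18,0,0],0],
    [0,[0.23,0,0],0],
    [0,[0.23,0,0],0],
    [0,[0.23,0,0],0],
    [0,[0.23,0,0],0],
    [0,[0.23,0,0],0],
    [0,[0.23,0,0],0],
    [0,[0.23,0,0],0]
  ]
}}

```text
clock: 14.05
position: [525.0, 172.6, 110.6]
ee_rot: [0.927, 0.376, -0.0, 0.0]
wrist_force: [0.1, -1.2, 0.0]
width: 0.4
finger_force: 0.0
```

```bash
python3 - <<'E'
from h import *
go(0,-59,72)
im,d=shot('side','side3'); cv2.imwrite('pics/side3c.png',cv2.resize(im[130:230,200:340],None,fx=5,fy=5,interpolation=cv2.INTER_CUBIC))
E
```

```text
t 14.05 box xy 0.7 -59.7 z 110.6 F [ 0.13 -1.2   0.04] w 0.4
target [524.9 171.6  72. ] shift norm [-0.003  0.003  0.193] yaw norm 0.002
```

View pics/side3c.png

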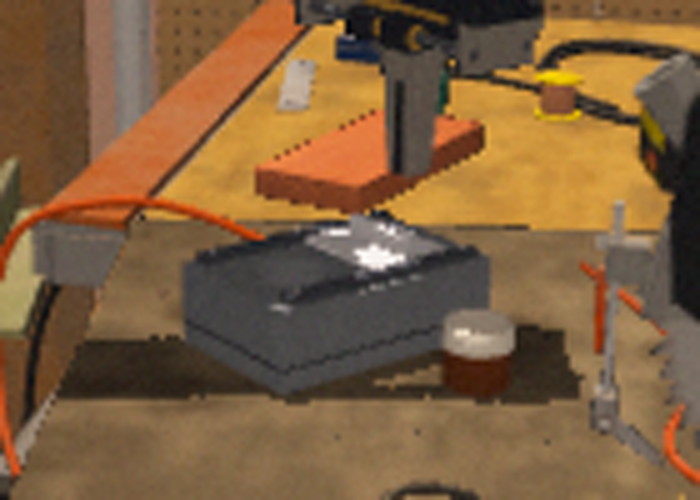

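The finger is above the far part of the plate, with the rib at about (385,235) nearer. I'll descend behind it.

>>> {"op": "servo_tool", "data": {
  "commands": [
    [0,[-0.005,0,0.03],0],
    [0,[-0.005,0,0.07],0],
    [0,[-0.005,0,0.1],0],
    [0,[-0.005,0,0.13],0],
    [0,[-0.005,0,0.15],0],
    [0,[-0.005,0,0.17],0],
    [0,[-0.005,0,0.18],0],
    [0,[-0.005,0,0.19],0],
    [0,[-0.005,0,0.19],0],
    [0,[-0.005,0,0.19],0]
  ]
}}

```text
clock: 15.35
position: [524.4, 171.9, 72.7]
ee_rot: [0.927, 0.376, 0.0, 0.0]
wrist_force: [0.8, -0.2, -0.1]
width: 0.6
finger_force: 0.0
```

```bash
python3 - <<'E'
from h import *
go(0,20,72)
E
```

```text
t 15.35 box xy 0.6 -58.8 z 72.7 F [ 0.77 -0.23 -0.13] w 0.6
target [468.1 116.7  72. ] shift norm [-0.394  0.002  0.004] yaw norm 0.002
```

>>> {"op": "servo_tool", "data": {
  "commands": [
    [0,[-0.03,0,0],0],
    [0,[-0.06,0,0],0],
    [0,[-0.1,0,0],0],
    [0,[-0.14,0,0],0],
    [0,[-0.19,0,0],0],
    [0,[-0.24,0,0],0],
    [0,[-0.29,0,0],0],
    [0,[-0.34,0,0],0],
    [0,[-0.37,0,0],0],
    [0,[-0.39,0,0],0]
  ]
}}

```text
clock: 16.6
position: [468.1, 117.3, 72.7]
ee_rot: [0.927, 0.376, 0.0, 0.0]
wrist_force: [1.6, 0.1, -1.1]
width: 0.6
finger_force: 0.8
```

>>> {"op": "servo_tool", "data": {
  "commands": [
    [0,[-0.005,0,0],0],
    [0,[-0.01,0,0],0],
    [0,[-0.015,0,0],0],
    [0,[-0.02,0,0],0],
    [0,[-0.025,0,0],0],
    [0,[-0.025,0,0],0],
    [0,[-0.025,0,0],0],
    [0,[-0.025,0,0],0],
    [0,[-0.025,0,0],0],
    [0,[-0.025,0,0],0]
  ]
}}

```text
clock: 17.85
position: [464.6, 114.1, 72.6]
ee_rot: [0.927, 0.376, -0.0, -0.0]
wrist_force: [1.4, 0.2, -0.2]
width: 0.6
finger_force: 0.4
```

```bash
python3 - <<'E'
from h import *
where()
E
```

```text
t 17.85 box xy 0.5 24.3 z 72.6 F [ 1.39  0.22 -0.21] w 0.6
```

No stop force yet, so I'll nudge 2 mm at a time.

>>> {"op": "servo_tool", "data": {
  "commands": [
    [0,[-0.003,0,0],0],
    [0,[-0.006,0,0],0],
    [0,[-0.009,0,0],0],
    [0,[-0.01,0,0],0],
    [0,[-0.01,0,0],0],
    [0,[-0.01,0,0],0],
    [0,[-0.01,0,0],0],
    [0,[-0.01,0,0],0],
    [0,[-0.01,0,0],0],
    [0,[-0.01,0,0],0]
  ]
}}

```text
clock: 19.1
position: [463.9, 113.4, 72.7]
ee_rot: [0.927, 0.376, 0.001, -0.0]
wrist_force: [5.6, 3.9, -2.5]
width: 0.4
finger_force: 3.0
```

The force rose to 6.8 N and the tip moved only 1 mm, so the shutter is at its stop. I'll back off and lift clear.

>>> {"op": "servo_tool", "data": {
  "commands": [
    [0,[0.03,0,0],0],
    [0,[0.06,0,0],0],
    [0,[0.06,0,-0.05],0],
    [0,[0.06,0,-0.15],0],
    [0,[0.06,0,-0.3],0],
    [0,[0.06,0,-0.45],0],
    [0,[0.06,0,-0.6],0],
    [0,[0.06,0,-0.7],0],
    [0,[0.06,0,-0.7],0],
    [0,[0.06,0,-0.7],0]
  ]
}}

```text
clock: 20.35
position: [471.3, 121.0, 211.8]
ee_rot: [0.927, 0.376, -0.001, -0.0]
wrist_force: [-0.9, -0.4, -0.5]
width: 0.6
finger_force: 0.0
```

>>> {"op": "servo_tool", "data": {
  "commands": [
    [0,[-0.1,0.1,0],0],
    [0,[-0.2,0.2,0],0],
    [0,[-0.3,0.35,0],0],
    [0,[-0.35,0.5,0],0],
    [0,[-0.4,0.65,0],0],
    [0,[-0.45,0.8,0],0],
    [0,[-0.5,0.95,0],0],
    [0,[-0.5,1,0],0],
    [0,[-0.5,1,0],0],
    [0,[-0.5,1,0],0]
  ]
}}

```text
clock: 21.6
position: [538.9, -91.0, 212.2]
ee_rot: [0.927, 0.376, -0.0, -0.0]
wrist_force: [0.2, -0.2, 0.7]
width: 0.2
finger_force: 0.0
```

```bash
python3 - <<'E'
from h import *
where()
im,d=shot('top','top4'); M=cloud('top',d)
P=M[190:295,145:255].reshape(-1,3); P=P[np.isfinite(P[:,2])]; R=P[(P[:,2]>74)&(P[:,2]<90)]
print(len(R), cv2.minAreaRect(R[:,:2].astype(np.float32)), ((np.median(R[:,:2],0)-C)@YD))
cv2.imwrite('pics/top4c.png',cv2.resize(im[185:300,140:260],None,fx=5,fy=5,interpolation=cv2.INTER_CUBIC))
E
```

```text
t 21.6 box xy -198.6 113.4 z 212.2 F [ 0.16 -0.21  0.67] w 0.2
12 ((439.6820373535156, 118.01982116699219), (8.24060344696045, 11.010333061218262), 45.979679107666016) 38.565188059463004
```

View pics/top4c.png

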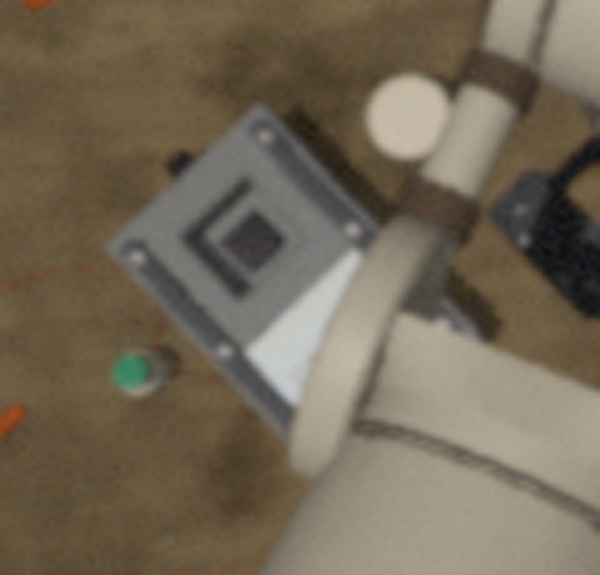

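The shutter's edge runs (245,345) to (350,250), exactly as at the start. The vial and jar have not moved, and the arm is clear. I'll hand it in.

```bash
python3 -c "
from station import robot; print(robot.job_done())"
```

```text
the job is handed in; nothing more can be done
None
```

The job is handed in at about 22 s of the 54 s limit: the reset key was pressed home (17.6 N at the bottom) and released, and the shutter was pushed back to its stop over the round well; the test key was not touched, and the vial and jar beside the box look unmoved.

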